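# Load a bearing plate under the spring clip of a bench work holder

### The arm

A 7-joint arm with a two-finger parallel gripper is mounted at the origin on the work surface. World frame = base frame: x ahead of the robot, y to its left, z up, the work surface at z = 0. Lengths are in m, angles in rad, forces in N, time in s.
With the tool pointing down it reaches from about 0.425 to 0.925 m from the base axis. Payload 6.8 kg.
Tool frame: the origin (TCP) lies at the very end of the fingers, on their centre line; the grasp point (between the pads) lies 19 mm behind it; x points along the fingers, y is the direction in which the jaws open and shut, and the axes are right-handed (so a half turn about x gives the same grasp; the last joint's range is limited). The gripper opens to 85 mm and grips with 20 to 120 N. Pads are 22 mm wide; open, the fingers measure 114 mm over their backs; the gripper's body (76 mm by 85 mm) begins 54 mm behind the grasp point. The pads swing forward as they close: fully open they stand 13 mm farther back than shut.
Start: joints at [1.007, 0.477, 0.022, 1.555, -0.011, 1.109, -0.083], TCP at [0.297, -0.606, 0.192] pointing down, gripper open.
Joint ranges: [-2.96, 2.96], [-0.34, 2.1], [-1.41, 1.46], [0.24, 2.44], [-1.37, 4.51], [0.17, 1.92], [-2.96, 2.96]. Speed limits (rad/s): [2.39, 2.39, 3.14, 3.14, 3.14, 3.14, 3.14].

### API

Orientations are given as a rotation vector (axis times angle).
In Python, from bench import get_obs, grab_frame, camera_info, hand_in gives the robot as it stands.
- The arm moves only by the tool apply_moves, never from a script. Its argument "series" is text: rows parted by semicolons, each of 7 numbers parted by spaces: the turn, a rotation vector about the tool's x, y, z in rad, then the shift along the tool's x, y, z in m, then the opening, from 0 (shut) to 1 (fully open). In form: wx wy wz tx ty tz hand; .... A call has 1 to 12 rows; each row is the pose to reach, as a shift and turn from the pose commanded when the call began, along the tool's axes at that moment; what a row does not reach only later rows make up. A row lasts 1/8 s, in which the tool goes at most 62.5 mm and 10.7 degrees, less where a joint would pass 70% of its speed; a pose out of reach is approached as far as the arm can. A call with a gripper value outside its range is refused whole. The fingers move at their own pace and stop on an object; "force" is the grip in N (left out, the last holds). Time passes only in rows, so rows that repeat a pose let the fingers close. It gives the time, the measured TCP pose, the force and the opening at its end, in the units of the state.
- get_obs(): the state, without advancing time (a new reading comes with each control period).
- grab_frame(name): name is "scene" or "side" or "wrist"; returns the picture (420x560x3 uint8, blue, green, red); there is no depth.
- camera_info(name): a dict with "fov_y" (degrees; the focal length in pixels is half the picture's height over the tangent of half this angle, whatever the lens; pixels are square), "cx", "cy" (the principal point, pixels), "D" ([k1, k2, p1, p2, k3] as OpenCV has them; the pictures are not rectified), "rvec" (rotation vector, rad) and "tvec" (3), from world to camera coordinates, as OpenCV has them. Camera axes: x right, y down, z forward; pixel columns grow to the right and rows downward; lengths in m; the calibration is good to about 2 mm. A picture is of the moment at which its call begins: read the wrist's pose just before it. camera_info takes no time and is no camera call; for the wrist camera it gives the pose at the moment of the call.
- hand_in(): hands the job in, once; it reports no verdict.
The state is a dict: "clock": time; "joints": joint angles; "qvel": joint speeds; "tau": joint torques, N m; "tcp_pos": TCP position; "orientation": TCP orientation; "contact_force": force on the tool from outside, world axes, zero at the start; "moment": the same for the moment, N m; "grip_width": finger opening in m.
Only numpy, scipy, OpenCV 4.12 (cv2) and the standard library are available. Lean on these libraries where they do the work, as an engineer would, in place of code of your own. Each camera call takes 0.05 s, during which the arm holds its last target.

### The job

Load the flat aluminium bearing plate into the blue work holder: press the clip's long red thumb bar all the way down with one fingertip, which raises the yellow jaw, and keep it down while the other fingertip pushes the plate along its channel, beneath the jaw, until it is fully home against the dark end stop. Then take the hand away so that the clip springs back and clamps the plate. Do not pick anything up, and leave the pliers, the pulley and the bushing where they are.

Things in the scene. Friction and masses are not known exactly. Their poses are not given: they have to be found in the camera images.
- holder: Blue work holder fixed to the bench, base 190 x 118 x 12 mm (its x -125 to 65, y -62 to 56 mm). Origin on the bench surface; x = direction in which the plate is pushed, z up. The clip's hinge rod (radius 4 mm) lies along x at y = 0, 22 mm above the bench, between two lugs 28 mm high at x = -117 and 47 mm.
- holder_channel (a point): Centre line of the channel floor at its middle: holder x = -35, y = -30 mm, 12 mm above the bench. The channel runs along the holder's x, open at the -x end, between aluminium rails 5 mm high (inner faces at holder y = -8.5 and -51.5 mm).
- holder_stop (a point): Middle of the near face of the dark end stop: holder x = 55, y = -30 mm; the stop is 10 mm high above the channel floor.
- clip_jaw (a point): Underside of the yellow jaw, at its middle. The jaw reaches from the hinge rod over the channel to holder y = -39 mm, at holder x 20 to 40 mm. With the clip up it hangs in the channel, 2 to 3 mm above the floor, and its upright face blocks the plate.
- clip (a joint): Sprung see-saw clip, rad: 0 = bar up, jaw down in the empty channel; 0.45 = bar all the way down at its hard stop, jaw about 5 mm clear of the plate's top; about 0.25 = jaw resting on the plate. Springs back when let go. At the bar's middle it starts to give at about 3 N and needs about 10 N to go all the way down.
- clip_bar (a point): Middle of the red thumb bar's top. Bar 122 mm along the holder's x (-111 to 11 mm), 42 mm wide (holder y 4 to 46 mm when down), 4 mm thick; a fingertip can slide along it while holding it down. Up, it slopes, its outer (+y) edge 37 mm above the bench; all the way down it is level, its top 16 mm above the bench, 4 mm above the channel floor.
- plate: Loose flat aluminium bearing plate with a brass bush, 60 (x) x 40 (y) x 10 mm thick, about 150 g, lying in the channel short of the jaw with 1.5 mm of play to each rail. Origin at the centre of its underside, x = direction of pushing. Home against the end stop its origin is at holder x = 25 mm.
- pliers: Bystander: red and yellow pliers lying on the bench, about 170 x 65 mm, 14 mm high, origin on the bench near the middle.
- pulley: Bystander: rubber-rimmed pulley lying on the bench, 68 mm diameter, 32 mm high with its shaft, origin at the centre of its underside.
- bushing: Bystander: white bushing with a yellow flange standing on the bench, 28 mm diameter at the foot, 38 mm high, origin at the centre of its underside.

How it is judged:
On the way, in this order (a step that is already met when the one before it is completed fails the run):
1. a fingertip holds the thumb bar down while the plate is still short of the jaw (value of joint clip above 0.36 rad and contact force between the fingers and clip above 1 N and x of plate in the frame of holder below -0.011 m), for 0.1 s.
2. the fingers push the plate beneath the raised jaw while the bar is held down (value of joint clip above 0.36 rad and contact force between the fingers and clip above 1 N and x of plate in the frame of holder above -0.006 m and contact force between the fingers and plate above 0.05 N).
3. the plate is home against the end stop with the bar still held down (value of joint clip above 0.36 rad and contact force between the fingers and clip above 1 N and x of plate in the frame of holder above 0.022 m), for 0.1 s.
At the end, for the whole second after the job is handed in: The plate lies flat in the channel within 3.5 mm of the end stop (holder x of its origin above 21.5 mm), at rest, with the clip's jaw resting on it (joint 0.19 to 0.31 rad, more than 1 N) and the hand away (x of plate in the frame of holder above 0.0215 m and value of joint clip between 0.19 and 0.31 rad and contact force between clip and plate above 1 N and z of plate in the frame of holder below 0.0145 m and angle between plate's own z axis and vertical below 0.06 rad and linear speed of plate below 0.01 m/s); the robot touches nothing.
It fails at once if the plate is lifted or tipped (z of plate in the frame of holder above 0.02 m or angle between plate's own z axis and vertical above 0.2 rad).
It fails at once if the thumb bar is let up while the plate is only part-way beneath the jaw (x of plate in the frame of holder between -0.006 and 0.016 m and value of joint clip below 0.29 rad).
It fails at once if pliers moved by more than 15 mm (distance of pliers from where it was at the start of the episode above 0.015 m).
It fails at once if pulley moved by more than 15 mm (distance of pulley from where it was at the start of the episode above 0.015 m).
It fails at once if bushing moved by more than 15 mm (distance of bushing from where it was at the start of the episode above 0.015 m).
It also fails if it takes over 35 s, if anything falls off the work surface, if the arm or the gripper's body presses on something with over 40 N, if the wrist force passes 120 N, or if a joint passes its speed limit or range.

## Working session

There is one attempt and no reset: what is moved stays moved. The work goes in short steps, Python scripts to look and compute and a tool call to move; the robot and the scene stay as the last step left them, time stands still between calls to the robot, and variables do not carry over. Pictures are saved under pics/ and viewed, and the job is handed in when it is done.

Besides the shell and the picture viewer there is one more tool, called after ">>>" in YAML: its name, and indented under it one key for each argument. apply_moves: Moves the arm, as the interface text tells. Its arguments: {"type":"object","properties":{"series":{"type":"string"},"force":{"type":"number"}},"required":["series"]}

```bash
ls; mkdir -p pics; python3 - <<'E'
from bench import *
import cv2
print(get_obs())
for n in ("scene","side","wrist"):
    print(n,camera_info(n))
    cv2.imwrite(f"pics/{n}0.png",grab_frame(n))
E
```

```text
pics
{'clock': 0.0, 'joints': array([ 1.00691551,  0.47780914,  0.02236782,  1.55646118, -0.01149376,
        1.10926845, -0.08309668]), 'qvel': array([ 0.00224412,  0.00039502,  0.00163802,  0.00111247,  0.0002495 ,
        0.00022657, -0.00143838]), 'tau': array([ 2.92944310e-05, -5.96446466e+01,  1.60801046e+00, -2.81198323e+01,
        1.24340269e-02,  9.18953097e-03,  8.47467419e-06]), 'tcp_pos': array([ 0.29678455, -0.60552067,  0.19101614]), 'orientation': array([ 1.96835565,  0.45838103, -1.96948552]), 'contact_force': array([-0.56476996,  1.12989315, -0.07659305]), 'moment': array([ 0.02328503,  0.01673949, -0.04702149]), 'grip_width': 0.0853594755663229}
scene {'fov_y': 51.18476002166855, 'cx': 288.7629052419094, 'cy': 214.7976655611651, 'D': array([0.02773082, 0.        , 0.        , 0.        , 0.        ]), 'rvec': array([ 1.01797176,  2.24336095, -1.20154912]), 'tvec': array([ 0.36967612, -0.22676666,  1.25561253])}
side {'fov_y': 54.02734614757982, 'cx': 282.7650275422554, 'cy': 204.27093829289493, 'D': array([-0.00052958,  0.        ,  0.        ,  0.        ,  0.        ]), 'rvec': array([ 2.1697474 , -0.35542164,  0.19497666]), 'tvec': array([-0.56406459,  0.19997488,  0.63949781])}
wrist {'fov_y': 60.588139746077715, 'cx': 285.2500245237713, 'cy': 206.2409286626866, 'D': array([-0.05042274,  0.        ,  0.        ,  0.        ,  0.        ]), 'rvec': array([-2.47036554,  1.53851849,  0.20657931]), 'tvec': array([-0.67425911, -0.03452928,  0.37877479])}
```

View pics/scene0.png

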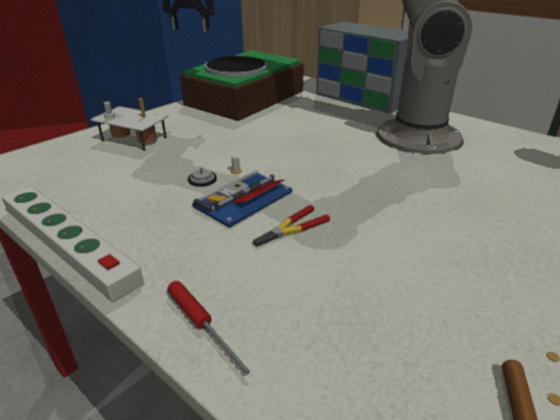

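View pics/side0.png

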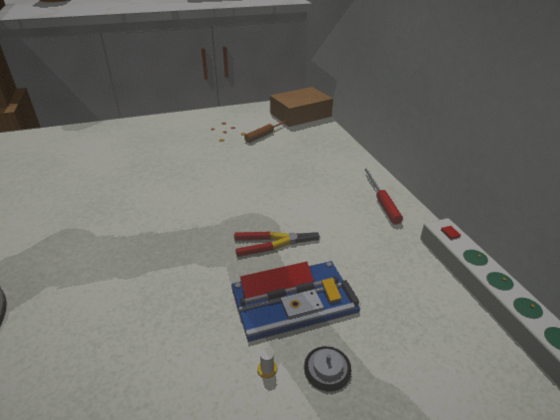

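View pics/wrist0.png

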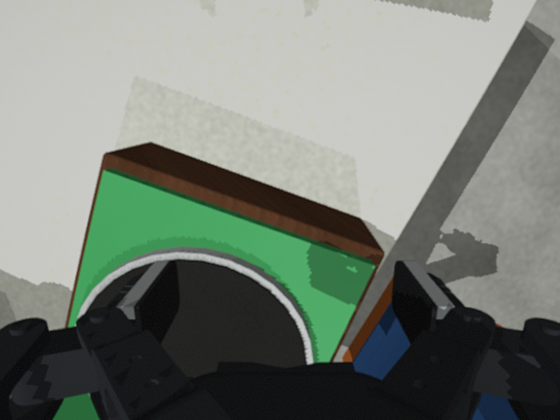

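The side view shows the holder at about (295,297), plate at (302,302), jaw at (331,290), and the end stop at (350,292), with the bar at (277,282). The scene view shows the same holder at (243,197). The wrist camera only sees the green box. I'll enlarge both crops next.

```bash
python3 - <<'E'
import cv2
a=cv2.imread("pics/side0.png")[250:345,220:370]
cv2.imwrite("pics/side0c.png",cv2.resize(a,None,fx=5,fy=5,interpolation=cv2.INTER_CUBIC))
a=cv2.imread("pics/scene0.png")[150:250,180:340]
cv2.imwrite("pics/scene0c.png",cv2.resize(a,None,fx=5,fy=5,interpolation=cv2.INTER_CUBIC))
E
```

```text
(no output)
```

View pics/side0c.png

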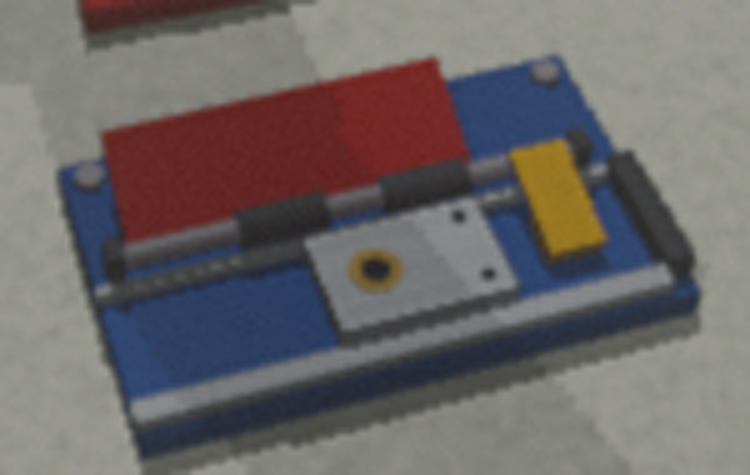

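View pics/scene0c.png

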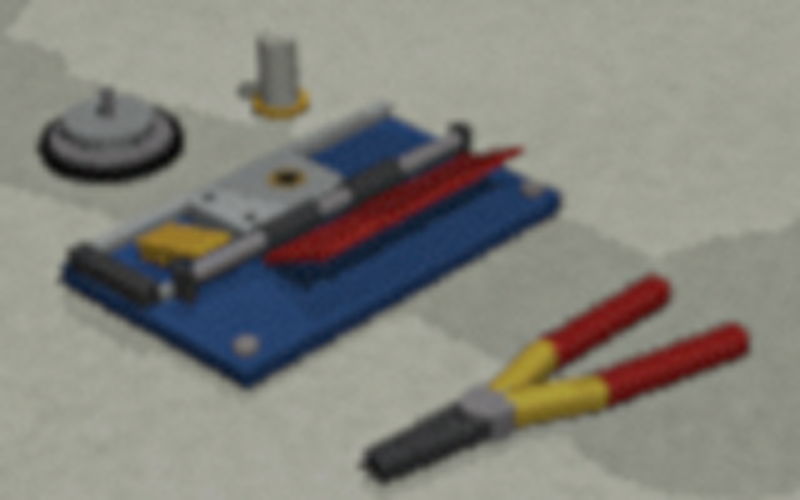

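```bash
cat > h.py <<'E'
import numpy as np, cv2
from bench import *
from scipy.optimize import least_squares
from scipy.spatial.transform import Rotation as R
def cam(n):
    c=camera_info(n); f=210/np.tan(np.radians(c["fov_y"])/2)
    K=np.array([[f,0,c["cx"]],[0,f,c["cy"]],[0,0,1]]); return K,np.array(c["D"]),np.array(c["rvec"]),np.array(c["tvec"])
def proj(n,P):
    K,D,r,t=cam(n); return cv2.projectPoints(np.array(P,float).reshape(-1,1,3),r,t,K,D)[0].reshape(-1,2)
def ray(n,px,z):
    K,D,r,t=cam(n); u=cv2.undistortPoints(np.array([[px]],float),K,D)[0,0]
    Rm=cv2.Rodrigues(r)[0]; o=-Rm.T@t; d=Rm.T@np.array([u[0],u[1],1]); return o+d*(z-o[2])/d[2]
E
python3 - <<'E'
from h import *
up=lambda p,o:[(p[0]+.5)/5-.5+o[0],(p[1]+.5)/5-.5+o[1]]
S=[((-125,56,12),(62,170)),((65,56,12),(560,58)),((-125,-62,12),(137,428)),((65,-62,12),(697,290))]
C=[((65,56,12),(248,374)),((-125,56,12),(561,194)),((65,-62,12),(64,272))]
obs=[("side",np.array(h)/1e3,up(p,(220,250))) for h,p in S]+[("scene",np.array(h)/1e3,up(p,(180,150))) for h,p in C]
def tf(q,h):
    c,s=np.cos(q[2]),np.sin(q[2]); h=np.asarray(h); return np.array([q[0]+c*h[0]-s*h[1],q[1]+s*h[0]+c*h[1],h[2]])
p0=ray("side",(295,297),.012); a=ray("side",obs[0][2],.012);b=ray("side",obs[1][2],.012); yaw=np.arctan2(*(b-a)[1::-1]);print(p0,yaw,np.linalg.norm(b-a))
for use in (("side",),("scene",),("side","scene")):
    ob=[o for o in obs if o[0] in use]
    f=lambda q:np.concatenate([proj(n,tf(q,h))[0]-p for n,h,p in ob])
    r=least_squares(f,[p0[0],p0[1],yaw]); print(use,r.x,np.round(r.fun,1))
q=r.x
for p in [(305,240),(475,198),(517,285),(340,335)]:
    w=ray("side",up(p,(220,250)),.022); d=w[:2]-q[:2]; c,s=np.cos(q[2]),np.sin(q[2]); print(np.round([c*d[0]+s*d[1],-s*d[0]+c*d[1]],4))
for n,px in (("side",(266,365)),("side",(328,372)),("scene",(235,172)),("side",(278,242)),("scene",(203,181))): 
    w=ray(n,px,.0)
    d=w[:2]-q[:2]; print(n,w,np.round([c*d[0]+s*d[1],-s*d[0]+c*d[1]],4))
E
```

```text
[ 0.57479467 -0.12546748  0.012     ] -0.016866991790460546 0.18728951786938802
('side',) [ 0.60436264 -0.11726926 -0.0253118 ] [-1.1 -1.6  0.3 -1.2 -0.4  1.4  1.2  0.3]
('scene',) [ 0.60742046 -0.11482849  0.00426531] [ 0.5  0.3  0.9 -0.3 -1.3 -0.5]
('side', 'scene') [ 0.60485567 -0.11668507 -0.01866369] [-1.  -1.6  0.1 -1.6  0.2  1.4  1.4 -0.3 -0.2 -0.6  1.6 -0.3 -0.8 -1.8]
[-0.0561 -0.0119]
[ 0.004  -0.0113]
[ 0.0032 -0.0501]
[-0.0573 -0.0521]
side [ 0.49384681 -0.22372574  0.        ] [-0.109  -0.1091]
side [ 0.57501847 -0.26274061  0.        ] [-0.0271 -0.1466]
scene [ 0.49997426 -0.22800971  0.        ] [-0.1028 -0.1133]
side [0.59629187 0.0299035  0.        ] [-0.0113  0.1464]
scene [ 0.58035002 -0.2508828   0.        ] [-0.022  -0.1346]
```

```bash
cat >> h.py <<'E'
Q=np.array([0.6052,-0.1165,-0.018])
def h2w(h,q=Q):
    c,s=np.cos(q[2]),np.sin(q[2]); return np.array([q[0]+c*h[0]-s*h[1],q[1]+s*h[0]+c*h[1],h[2]])
def goal(q=Q,flip=1):
    c,s=np.cos(q[2]),np.sin(q[2]); ex=np.array([0,0,-1.]); ey=flip*np.array([-s,c,0]); return R.from_matrix(np.stack([ex,ey,np.cross(ex,ey)],1))
def plan(pos,flip=1,q=Q):
    o=get_obs(); R0=R.from_rotvec(o["orientation"]); 
    return (R0.inv()*goal(q,flip)).as_rotvec(), R0.inv().apply(np.array(pos)-o["tcp_pos"])
E
python3 - <<'E'
from h import *
o=get_obs(); print(R.from_rotvec(o["orientation"]).as_matrix().round(3))
for f in(1,-1):print([x.round(3) for x in plan(h2w([-.085,.00225,.12]),f)], h2w([-.085,.00225,.12]))
E
```

```text
[[-0.001  0.44  -0.898]
 [ 0.001 -0.898 -0.44 ]
 [-1.    -0.001  0.   ]]
[array([-2.668e+00, -2.000e-03,  1.000e-03]), array([ 0.072, -0.344, -0.418])] [ 0.52025427 -0.11272045  0.12      ]
[array([0.474, 0.   , 0.001]), array([ 0.072, -0.344, -0.418])] [ 0.52025427 -0.11272045  0.12      ]
```

>>> apply_moves:
  series: "0.04 0 0 0 -0.03 -0.036 0.6;0.08 0 0 0 -0.06 -0.073 0.6;0.13 0 0 0 -0.1 -0.12 0.6;0.19 0 0 0 -0.14 -0.17 0.6;0.25 0 0 0 -0.18 -0.22 0.6;0.31 0 0 0 -0.225 -0.273 0.6;0.37 0 0 0 -0.27 -0.328 0.6;0.42 0 0 0 -0.305 -0.37 0.6;0.45 0 0 0.02 -0.33 -0.4 0.6;0.474 0 0 0.05 -0.344 -0.418 0.6;0.474 0 0 0.072 -0.344 -0.418 0.6;0.474 0 0 0.072 -0.344 -0.418 0.6"

```text
clock: 1.65
tcp_pos: [0.5194, -0.1128, 0.1184]
orientation: [-2.208, 0.019, 2.217]
contact_force: [0.1, -0.2, 0.3]
grip_width: 0.0518
```

```bash
python3 - <<'E'
from h import *
o=get_obs(); print(o["clock"],o["tcp_pos"],o["grip_width"],o["contact_force"]); print(R.from_rotvec(o["orientation"]).as_matrix().round(3)); print(plan(h2w([-.085,.00225,.12]),-1))
for n in ("side","wrist"):
    cv2.imwrite(f"pics/{n}1.png",grab_frame(n))
E
```

```text
1.65 [ 0.51942785 -0.1128085   0.11836623] 0.051767449457786045 [ 0.09757694 -0.17069546  0.2880229 ]
[[-0.004 -0.018 -1.   ]
 [ 0.    -1.     0.018]
 [-1.    -0.     0.004]]
(array([0.00048252, 0.00408829, 0.00041279]), array([-0.00163709, -0.0001032 , -0.00081807]))
```

View pics/wrist1.png

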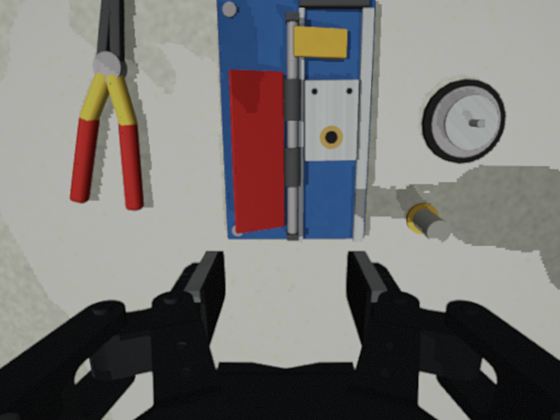

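View pics/side1.png

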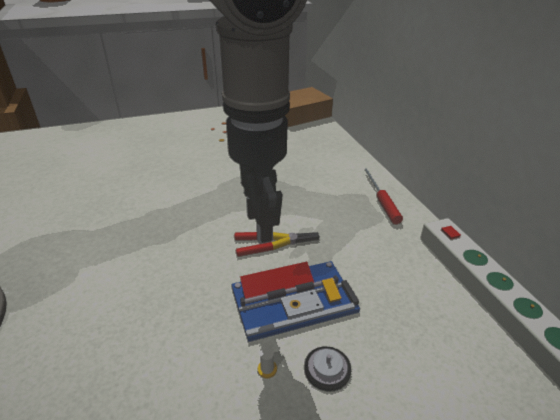

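The wrist view shows the whole holder. The plate is at (331,120), bar at (258,152), rod at column 293, and the fingers appear at columns ~215 and ~355. I'll refine the holder pose from this view.

```bash
python3 - <<'E'
import cv2
a=cv2.imread("pics/wrist1.png")[0:250,210:390]
cv2.imwrite("pics/wrist1c.png",cv2.resize(a[:125],None,fx=4,fy=4,interpolation=cv2.INTER_CUBIC))
cv2.imwrite("pics/wrist1d.png",cv2.resize(a[125:],None,fx=4,fy=4,interpolation=cv2.INTER_CUBIC))
E
```

```text
(no output)
```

View pics/wrist1c.png

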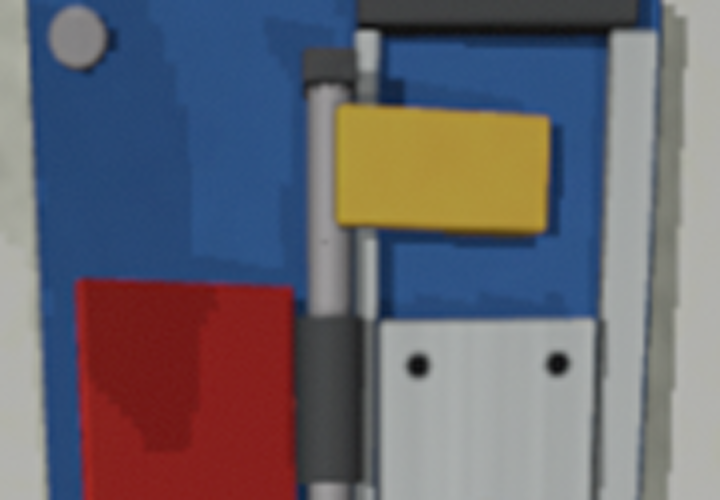

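View pics/wrist1d.png

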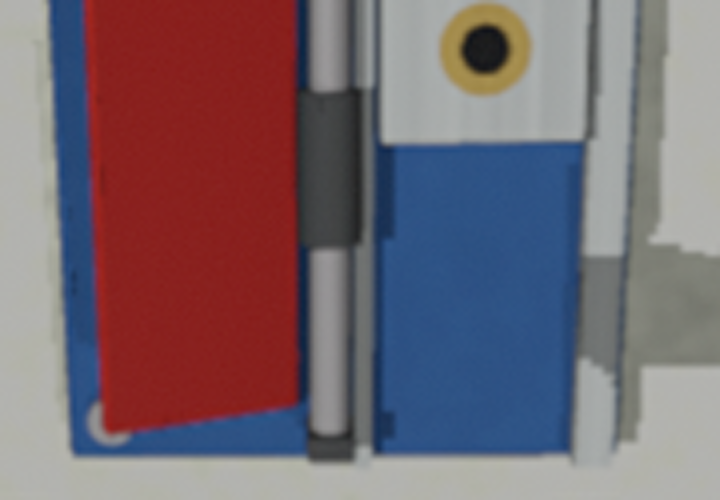

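```bash
python3 - <<'E'
from h import *
c=lambda x,y:((x+.5)/4-.5+210,(y+.5)/4-.5); d=lambda x,y:((x+.5)/4-.5+210,(y+.5)/4-.5+125)
o=get_obs(); print(o["clock"])
pts=[("base rear +y corner(-125,56)",d(73,455),.012),("base rear mid (-125,?)",d(480,455),.012),("stop L(55)",c(358,27),.022),("stop R(55)",c(637,27),.022),
("rod c(0)",c(331,200),.022),("rod d(0)",d(328,380),.022),("plate rl",d(380,144),.022),("plate rr",d(582,142),.022),("plate fl",c(378,318),.022),("plate fr",c(597,317),.022),("rail inR c (-51.5)",c(607,200),.017),("rail inR d(-51.5)",d(578,300),.017)]
ip=np.array(Q); cc,s=np.cos(Q[2]),np.sin(Q[2])
for n,p,z in pts:
    w=ray("wrist",p,z); e=w[:2]-Q[:2]; print(n,w.round(4),np.round([cc*e[0]+s*e[1],-s*e[0]+cc*e[1]],4))
# tip positions in wrist: project points on TCP line
P=o["tcp_pos"];Rm=R.from_rotvec(o["orientation"])
for y in(-.0259,.0259): print(proj("wrist",P+Rm.apply([0,y,.011])),proj("wrist",P+Rm.apply([0,y,-.011])))
E
```

```text
1.75
base rear +y corner(-125,56) [ 0.4809 -0.0636  0.012 ] [-0.1252  0.0507]
base rear mid (-125,?) [ 0.4793 -0.1512  0.012 ] [-0.1253 -0.0369]
stop L(55) [ 0.659  -0.1261  0.022 ] [ 0.054  -0.0086]
stop R(55) [ 0.6585 -0.1761  0.022 ] [ 0.0544 -0.0586]
rod c(0) [ 0.6299 -0.1209  0.022 ] [ 0.0247 -0.0039]
rod d(0) [ 0.4999 -0.1185  0.022 ] [-0.1052 -0.0039]
plate rl [ 0.5481 -0.1294  0.022 ] [-0.0568 -0.0139]
plate rr [ 0.5479 -0.1691  0.022 ] [-0.0564 -0.0536]
plate fl [ 0.609  -0.1293  0.022 ] [ 0.0041 -0.0128]
plate fr [ 0.6087 -0.1702  0.022 ] [ 0.0044 -0.0536]
rail inR c (-51.5) [ 0.63   -0.1725  0.017 ] [ 0.0258 -0.0555]
rail inR d(-51.5) [ 0.5146 -0.1702  0.017 ] [-0.0896 -0.0554]
[[238.02191401 255.3228792 ]] [[236.586414   216.86448362]]
[[332.61285229 255.3754006 ]] [[334.11339647 216.92417055]]
```

```bash
python3 - <<'E'
from h import *
o=get_obs();P=o["tcp_pos"];Rm=R.from_rotvec(o["orientation"])
im=cv2.imread("pics/wrist1.png")
for x in (0,-.01,-.02,-.03):
  for y in(-.0259,.0259,-.0404,.0404):
    a=[tuple(int(v) for v in proj("wrist",P+Rm.apply([x,y,z]))[0]) for z in (-.011,.011)]
    cv2.line(im,*a,(0,255,255) if x else (0,0,255),1)
cv2.imwrite("pics/ov1.png",cv2.resize(im[180:380,140:430],None,fx=2.7,fy=2.7,interpolation=cv2.INTER_CUBIC))
Rc=cv2.Rodrigues(camera_info("wrist")["rvec"])[0]; print("cam axis in tool",Rm.inv().apply(Rc[2]).round(3), "cam pos in tool", Rm.inv().apply(-Rc.T@camera_info("wrist")["tvec"]-P).round(4))
E
```

```text
cam axis in tool [0.965 0.001 0.262] cam pos in tool [-0.1826 -0.0002 -0.0663]
```

View pics/ov1.png

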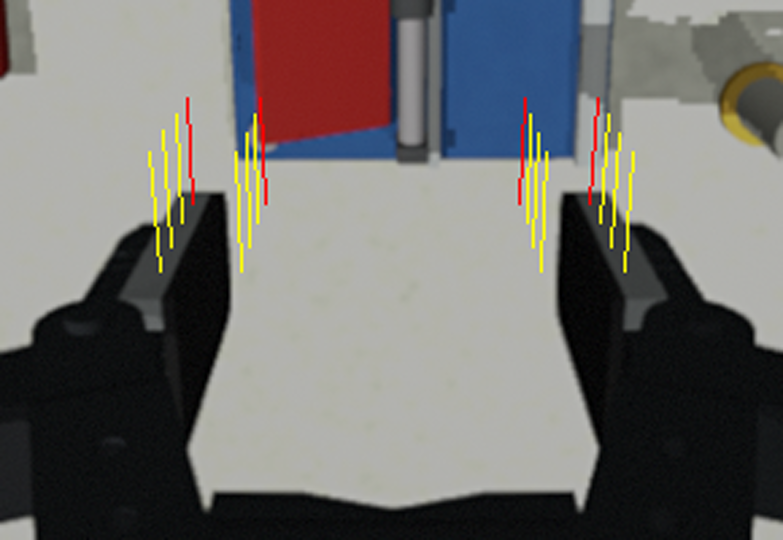

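```bash
python3 - <<'E'
from h import *
o=get_obs();P=o["tcp_pos"];Rm=R.from_rotvec(o["orientation"])
im=cv2.imread("pics/side1.png")
big=cv2.resize(im[150:290,190:340],None,fx=5,fy=5,interpolation=cv2.INTER_CUBIC)[:, :]
big2=big.copy()
for x in (0,-.02,-.04):
  for y in(-.0259,.0259):
    a=[tuple(int(v) for v in (proj("side",P+Rm.apply([x,y,z]))[0]-[190,150])*5) for z in (-.011,.011)]
    cv2.line(big2,*a,(0,255,255) if x else (0,0,255),1)
cv2.imwrite("pics/ov2.png",big2[150:700])
E
```

```text
(no output)
```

View pics/ov2.png

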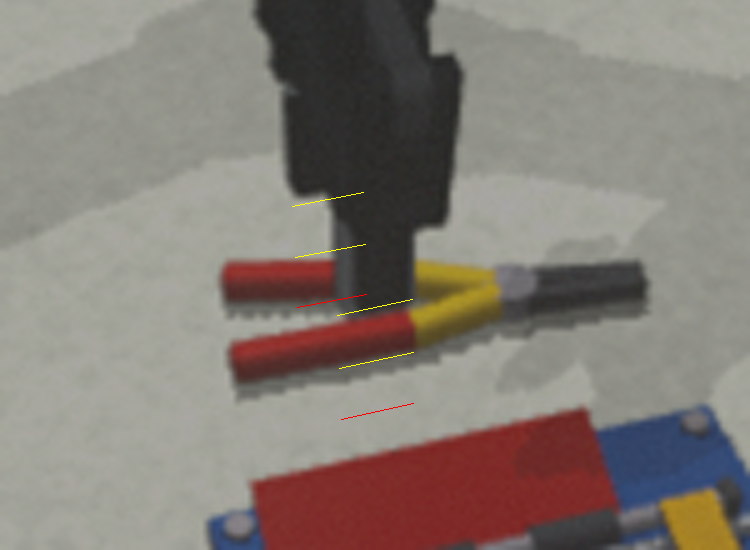

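```bash
sed -i 's/^Q=.*/Q=np.array([0.6055,-0.1203,-0.018])/' h.py; python3 - <<'E'
from h import *
print(plan(h2w([-.080,0,.05]),-1))
E
```

```text
(array([-0.00084686, -0.00017386, -0.00022488]), array([ 0.07048564,  0.00505773, -0.0044336 ]))
```

>>> apply_moves:
  series: "0 0 0 0.02 0.005 -0.004 0.6;0 0 0 0.045 0.005 -0.004 0.6;0 0 0 0.065 0.005 -0.004 0.6;0 0 0 0.07 0.005 -0.004 0.6;0 0 0 0.07 0.005 -0.004 0.6"

```text
clock: 2.38
tcp_pos: [0.5255, -0.1187, 0.0509]
orientation: [-2.213, 0.021, 2.211]
contact_force: [0.9, -0.2, 0.2]
grip_width: 0.051
```

```bash
python3 - <<'E'
from h import *
o=get_obs(); print(o["clock"],o["tcp_pos"],o["grip_width"],o["contact_force"]); print(plan(h2w([-.08,0,.05]),-1))
for n in ("side","wrist"):
    a=grab_frame(n); cv2.imwrite(f"pics/{n}2.png",a)
    if n=="side": cv2.imwrite(f"pics/{n}2c.png",cv2.resize(a[200:345,215:375],None,fx=4.5,fy=4,interpolation=cv2.INTER_CUBIC) if 0 else cv2.resize(a[200:345,215:375],None,fx=4,fy=4,interpolation=cv2.INTER_CUBIC))
E
```

```text
2.375 [ 0.52554195 -0.11870073  0.05086244] 0.05104041666787415 [ 0.8740664  -0.20794156  0.16676969]
(array([-0.00079006, -0.00114684, -0.00025045]), array([8.62444625e-04, 1.59649921e-04, 2.69768176e-05]))
```

View pics/wrist2.png

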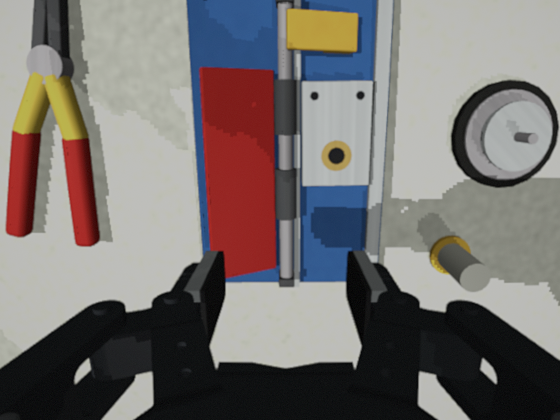

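View pics/side2c.png

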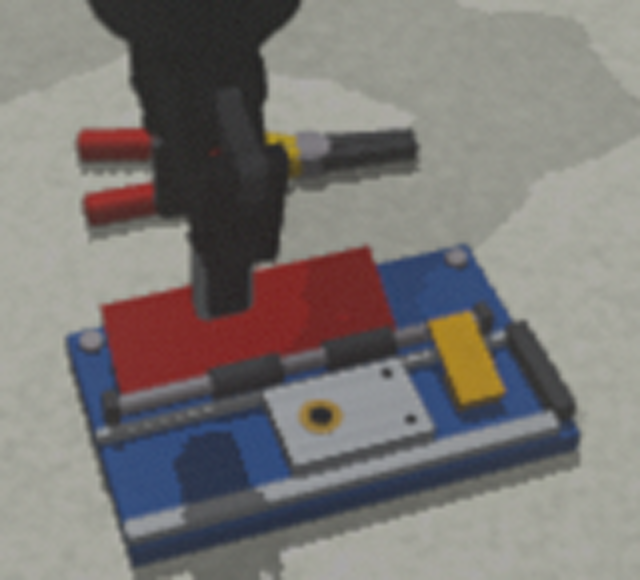

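```bash
python3 - <<'E'
from h import *
o=get_obs();P=o["tcp_pos"];Rm=R.from_rotvec(o["orientation"])
for x in (-.03,-.035,-.04,-.045):
  print(x,[((proj("side",P+Rm.apply([x,.033,z]))[0]-[215,200])*4).round() for z in (-.011,0,.011)])
E
```

```text
-0.03 [array([253., 338.]), array([225., 345.]), array([196., 351.])]
-0.035 [array([253., 329.]), array([225., 335.]), array([196., 342.])]
-0.04 [array([253., 319.]), array([224., 326.]), array([196., 332.])]
-0.045 [array([253., 310.]), array([224., 316.]), array([196., 323.])]
```

>>> apply_moves:
  series: "0 0 0 0.015 0 0 0.6;0 0 0 0.03 0 0 0.6;0 0 0 0.042 0 0 0.6;0 0 0 0.05 0 0 0.6;0 0 0 0.05 0 0 0.6"

```text
clock: 3.1
tcp_pos: [0.5244, -0.1182, -0.0008]
orientation: [-2.211, 0.02, 2.214]
contact_force: [0.7, 0.7, 0.0]
grip_width: 0.0511
```

```bash
python3 - <<'E'
from h import *
o=get_obs(); print(o["clock"],o["tcp_pos"],o["grip_width"],o["contact_force"])
for n in ("side","wrist"):
    a=grab_frame(n); cv2.imwrite(f"pics/{n}3.png",a)
    if n=="side": cv2.imwrite(f"pics/{n}3c.png",cv2.resize(a[200:345,215:375],None,fx=4,fy=4,interpolation=cv2.INTER_CUBIC))
E
```

```text
3.1 [ 0.52436604 -0.11817021 -0.00084552] 0.0511026213242603 [0.70790221 0.73706169 0.02166875]
```

View pics/wrist3.png

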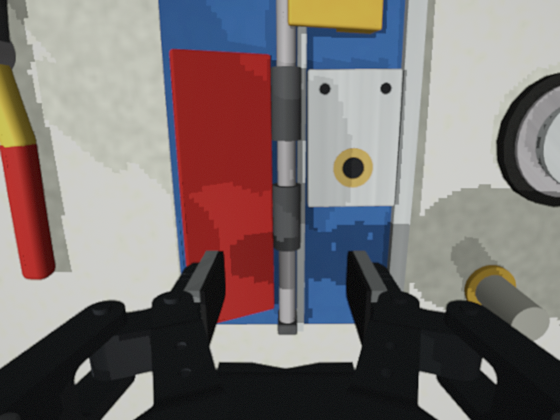

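View pics/side3c.png

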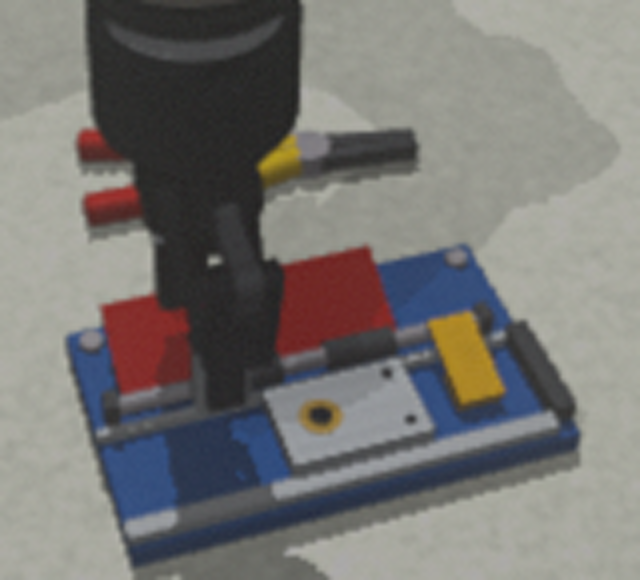

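>>> apply_moves:
  series: "0 0 0 0.006 0 0 0.6;0 0 0 0.01 0 0 0.6;0 0 0 0.014 0 0 0.6;0 0 0 0.018 0 0 0.6;0 0 0 0.02 0 0 0.6"

```text
clock: 3.82
tcp_pos: [0.5252, -0.1177, -0.02]
orientation: [-2.213, 0.019, 2.212]
contact_force: [-0.6, 1.5, 5.9]
grip_width: 0.0515
```

```bash
python3 - <<'E'
from h import *
o=get_obs(); print(o["clock"],o["tcp_pos"],o["grip_width"],o["contact_force"])
for n in ("side","wrist"):
    a=grab_frame(n); cv2.imwrite(f"pics/{n}4.png",a)
    if n=="side": cv2.imwrite(f"pics/{n}4c.png",cv2.resize(a[200:345,215:375],None,fx=4,fy=4,interpolation=cv2.INTER_CUBIC))
E
```

```text
3.825 [ 0.52522167 -0.11769777 -0.01999794] 0.051523856866352316 [-0.61471728  1.52582839  5.85022961]
```

View pics/wrist4.png

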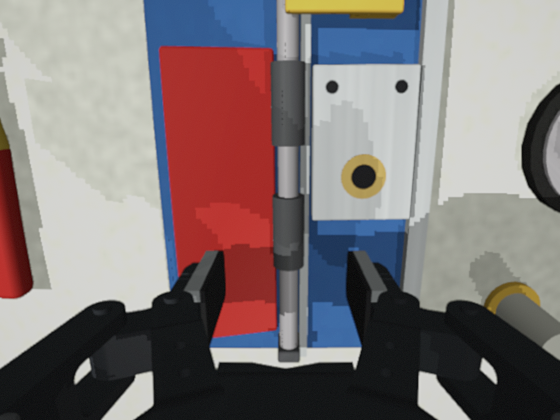

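View pics/side4c.png

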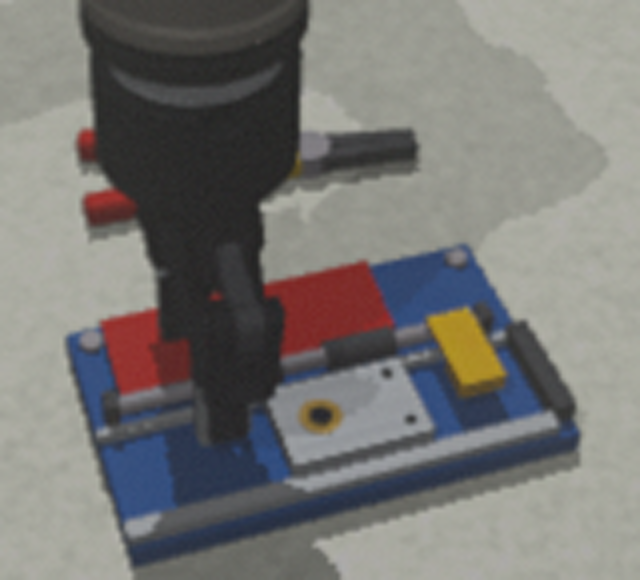

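>>> apply_moves:
  series: "0 0 0 0.002 0 0 0.6;0 0 0 0.004 0 0 0.6;0 0 0 0.005 0 0 0.6;0 0 0 0.005 0 0 0.6"

```text
clock: 4.42
tcp_pos: [0.5253, -0.1179, -0.0247]
orientation: [-2.213, 0.02, 2.212]
contact_force: [-0.6, 2.0, 6.3]
grip_width: 0.0515
```

>>> apply_moves:
  series: "0 0 0 0.002 0 0 0.6;0 0 0 0.002 0 0 0.6"

```text
clock: 4.68
tcp_pos: [0.5252, -0.1182, -0.0266]
orientation: [-2.213, 0.02, 2.212]
contact_force: [-0.5, 2.2, 8.2]
grip_width: 0.0516
```

>>> apply_moves:
  series: "0 0 0 0.002 0 0 0.6;0 0 0 0.002 0 0 0.6"

```text
clock: 4.92
tcp_pos: [0.5254, -0.1182, -0.0273]
orientation: [-2.213, 0.02, 2.212]
contact_force: [-6.1, 1.4, 22.2]
grip_width: 0.0513
```

```bash
python3 - <<'E'
from h import *
o=get_obs(); print(o["clock"],o["tcp_pos"],o["grip_width"],o["contact_force"])
for n in ("side","wrist"):
    a=grab_frame(n); cv2.imwrite(f"pics/{n}5.png",a)
    if n=="side": cv2.imwrite(f"pics/{n}5c.png",cv2.resize(a[200:345,215:375],None,fx=4,fy=4,interpolation=cv2.INTER_CUBIC))
E
```

```text
4.925 [ 0.52535707 -0.11819724 -0.02733059] 0.05127395645498109 [-6.12720417  1.35493613 22.19894807]
```

View pics/wrist5.png

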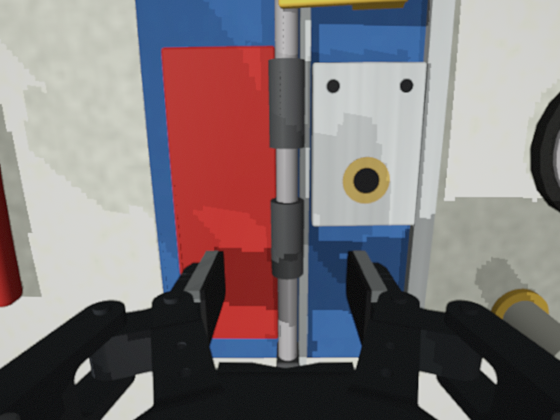

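View pics/side5c.png

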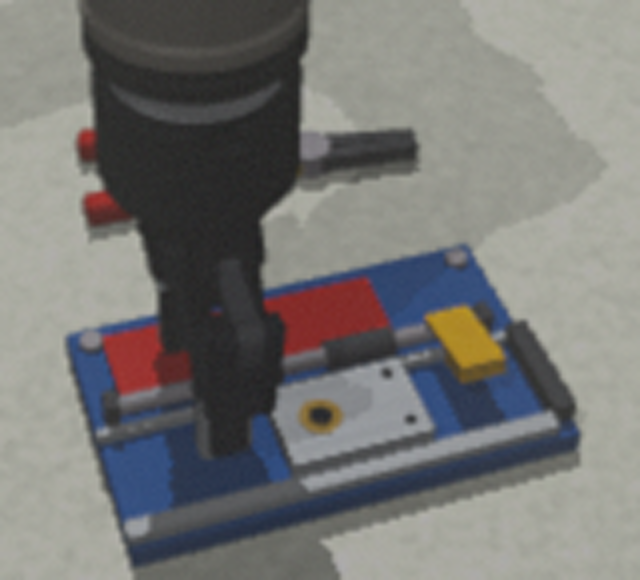

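The bar is level: force jumped to 22 N at its hard stop, and the jaw has risen. The plate is still at its start position. Next I'll slide both fingers along holder +x, which is tool -z.

>>> apply_moves:
  series: "0 0 0 0 0 -0.003 0.6;0 0 0 0 0 -0.007 0.6;0 0 0 0 0 -0.011 0.6;0 0 0 0 0 -0.015 0.6;0 0 0 0 0 -0.019 0.6;0 0 0 0 0 -0.023 0.6;0 0 0 0 0 -0.024 0.6"

```text
clock: 5.9
tcp_pos: [0.5248, -0.118, -0.0295]
orientation: [-2.164, 0.017, 2.261]
contact_force: [-58.3, 5.1, 76.0]
grip_width: 0.0516
```

```bash
python3 - <<'E'
from h import *
o=get_obs(); print(o["clock"],o["tcp_pos"],o["grip_width"],o["contact_force"])
for n in ("side","wrist"):
    a=grab_frame(n); cv2.imwrite(f"pics/{n}6.png",a)
    if n=="side": cv2.imwrite(f"pics/{n}6c.png",cv2.resize(a[200:345,215:375],None,fx=4,fy=4,interpolation=cv2.INTER_CUBIC))
E
```

```text
5.9 [ 0.52476418 -0.11798236 -0.02953082] 0.05160281790624797 [-58.28357561   5.14455646  76.01881756]
```

View pics/wrist6.png

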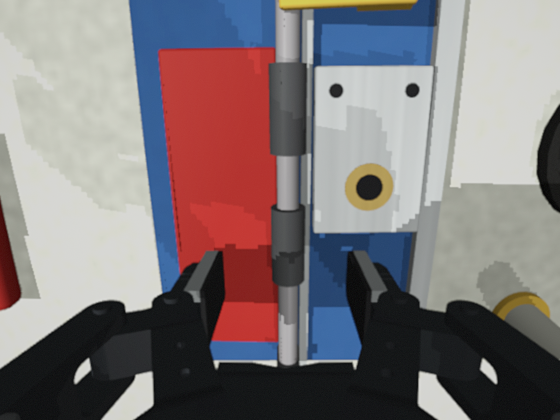

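View pics/side6c.png

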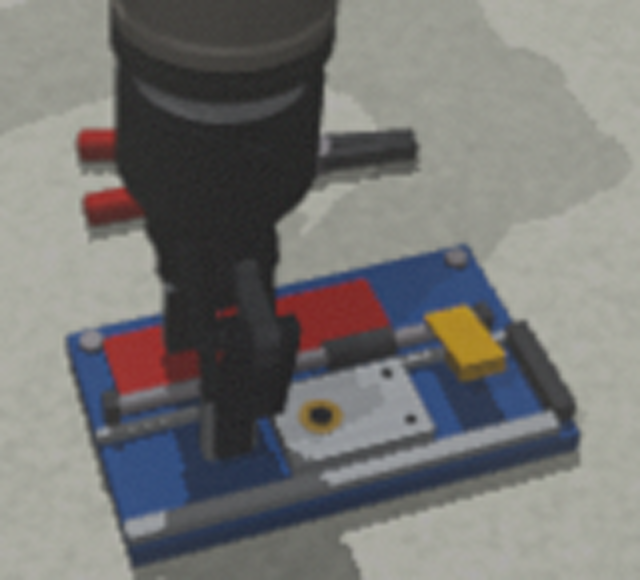

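Both finger gap and plate show no advance. The fingertip is stuck on the bar by friction: 58 N of drag against 76 N normal, ratio about 0.77, with the tool tilted. I'll back off the drive, ease up to just above the hard stop so only the spring load remains, then slide.

>>> apply_moves:
  series: "0 0 0 0 0 0.006 0.6;0 0 0 0 0 0.012 0.6;0 0 0 0 0 0.018 0.6;0 0 0 0 0 0.023 0.6;0 0 0 -0.001 0 0.024 0.6;0 0 0 -0.0025 0 0.024 0.6;0 0 0 -0.0025 0 0.024 0.6"

```text
clock: 6.88
tcp_pos: [0.5253, -0.1181, -0.0259]
orientation: [-2.213, 0.02, 2.212]
contact_force: [-1.3, 1.5, 7.6]
grip_width: 0.0513
```

>>> apply_moves:
  series: "0 0 0 0 0 -0.003 0.6;0 0 0 0 0 -0.006 0.6;0 0 0 0 0 -0.009 0.6"

```text
clock: 7.25
tcp_pos: [0.5309, -0.1188, -0.0268]
orientation: [-2.206, 0.021, 2.219]
contact_force: [-8.6, 0.5, 9.6]
grip_width: 0.0513
```

>>> apply_moves:
  series: "0 0 0 -0.001 0 -0.003 0.6;0 0 0 -0.001 0 -0.006 0.6;0 0 0 -0.001 0 -0.009 0.6;0 0 0 -0.001 0 -0.012 0.6"

```text
clock: 7.75
tcp_pos: [0.5427, -0.1194, -0.0258]
orientation: [-2.206, 0.021, 2.219]
contact_force: [-7.3, -0.2, 10.0]
grip_width: 0.0513
```

```bash
python3 - <<'E'
from h import *
for n in ("side","wrist"):
    a=grab_frame(n); cv2.imwrite(f"pics/{n}7.png",a)
    if n=="side": cv2.imwrite(f"pics/{n}7c.png",cv2.resize(a[200:345,215:375],None,fx=4,fy=4,interpolation=cv2.INTER_CUBIC))
o=get_obs(); print(o["clock"],o["tcp_pos"],o["grip_width"],o["contact_force"])
E
```

```text
7.85 [ 0.54341767 -0.11940874 -0.02579232] 0.05137651123320722 [-5.28891593  0.17106685  7.89172686]
```

View pics/wrist7.png

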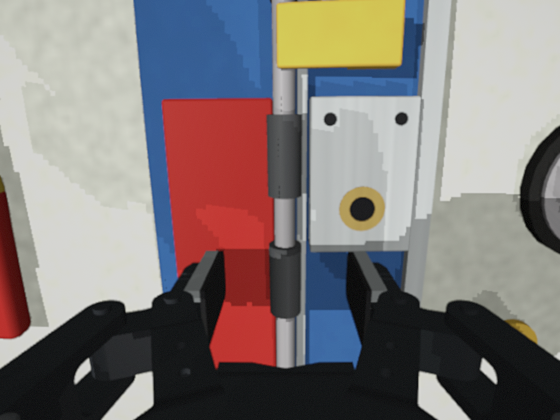

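View pics/side7c.png

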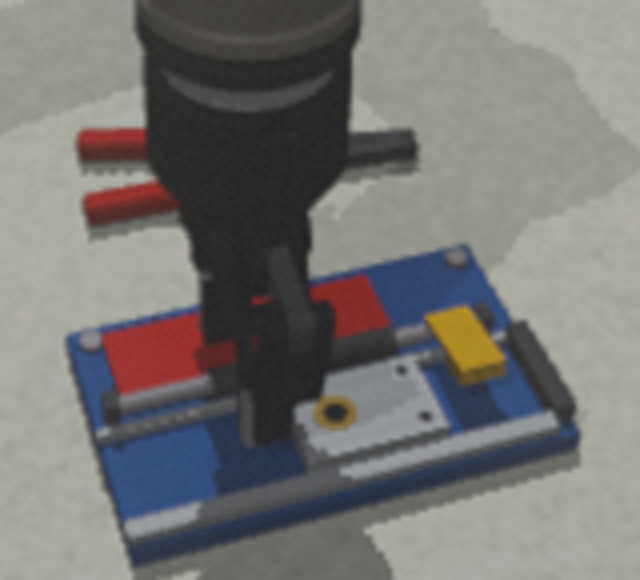

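The plate's rear edge (row 250) is now against the fingertip and it has moved a few mm. The bar is level and the jaw raised. I'll continue pushing.

>>> apply_moves:
  series: "0 0 0 0 0 -0.004 0.6;0 0 0 0 0 -0.008 0.6;0 0 0 0 0 -0.012 0.6"

```text
clock: 8.22
tcp_pos: [0.555, -0.1197, -0.0258]
orientation: [-2.206, 0.022, 2.218]
contact_force: [-7.0, -0.6, 8.5]
grip_width: 0.0515
```

>>> apply_moves:
  series: "0 0 0 0 0 -0.004 0.6;0 0 0 0 0 -0.008 0.6;0 0 0 0 0 -0.012 0.6"

```text
clock: 8.6
tcp_pos: [0.5669, -0.1199, -0.0259]
orientation: [-2.206, 0.021, 2.219]
contact_force: [-6.7, -0.3, 8.8]
grip_width: 0.0512
```

>>> apply_moves:
  series: "0 0 0 0 0 -0.004 0.6;0 0 0 0 0 -0.008 0.6;0 0 0 0 0 -0.01 0.6;0 0 0 0 0 -0.012 0.6"

```text
clock: 9.1
tcp_pos: [0.5791, -0.1201, -0.0258]
orientation: [-2.207, 0.021, 2.218]
contact_force: [-7.2, 0.1, 8.1]
grip_width: 0.0513
```

```bash
python3 - <<'E'
from h import *
for n in ("side","wrist"):
    a=grab_frame(n); cv2.imwrite(f"pics/{n}8.png",a)
    if n=="side": cv2.imwrite(f"pics/{n}8c.png",cv2.resize(a[200:345,215:375],None,fx=4,fy=4,interpolation=cv2.INTER_CUBIC))
o=get_obs(); print(o["clock"],o["tcp_pos"],o["grip_width"],o["contact_force"])
E
```

```text
9.2 [ 0.57935881 -0.12014728 -0.02580915] 0.051531416880468216 [-6.24886713 -0.21438219  7.64422556]
```

View pics/wrist8.png

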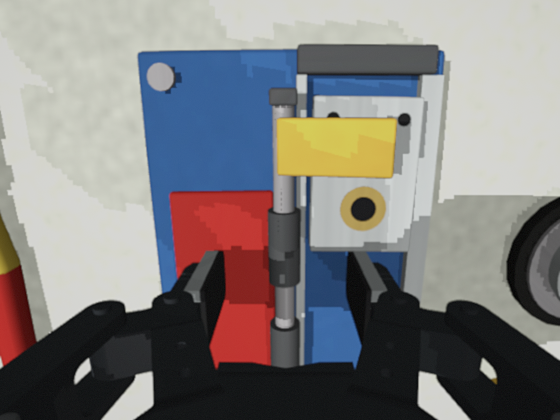

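View pics/side8c.png

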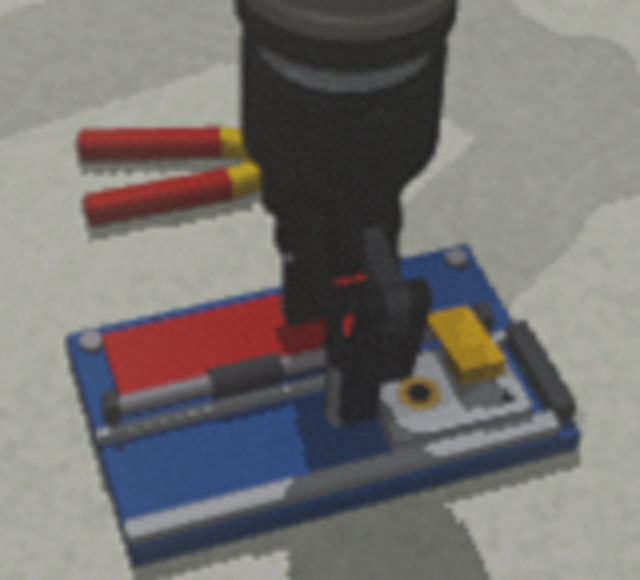

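The plate is beneath the raised jaw. Its front edge is at row 97 and the stop at about row 75, so roughly 9 mm remain.

>>> apply_moves:
  series: "0 0 0 0 0 -0.003 0.6;0 0 0 0 0 -0.006 0.6;0 0 0 0 0 -0.008 0.6"

```text
clock: 9.57
tcp_pos: [0.5871, -0.1203, -0.0258]
orientation: [-2.207, 0.022, 2.218]
contact_force: [-10.2, -0.6, 9.2]
grip_width: 0.0512
```

>>> apply_moves:
  series: "0 0 0 0 0 -0.0015 0.6;0 0 0 0 0 -0.003 0.6"

```text
clock: 9.82
tcp_pos: [0.587, -0.1204, -0.0263]
orientation: [-2.2, 0.022, 2.224]
contact_force: [-15.6, 1.0, 16.2]
grip_width: 0.0512
```

>>> apply_moves:
  series: "0 0 0 0 0 -0.0015 0.6;0 0 0 0 0 -0.003 0.6"

```text
clock: 10.07
tcp_pos: [0.5871, -0.1205, -0.0265]
orientation: [-2.193, 0.023, 2.23]
contact_force: [-23.0, 2.1, 21.9]
grip_width: 0.0509
```

```bash
python3 - <<'E'
from h import *
for n in ("side","wrist"):
    a=grab_frame(n); cv2.imwrite(f"pics/{n}9.png",a)
    if n=="side": cv2.imwrite(f"pics/{n}9c.png",cv2.resize(a[200:345,215:375],None,fx=4,fy=4,interpolation=cv2.INTER_CUBIC))
o=get_obs(); print(o["clock"],o["tcp_pos"],o["grip_width"],o["contact_force"])
E
```

```text
10.175 [ 0.58702268 -0.12048295 -0.02643766] 0.05139780345352451 [-20.46417636   1.21886779  20.66932252]
```

View pics/wrist9.png

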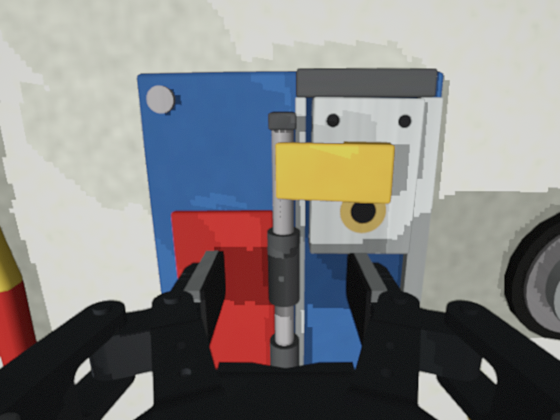

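View pics/side9c.png

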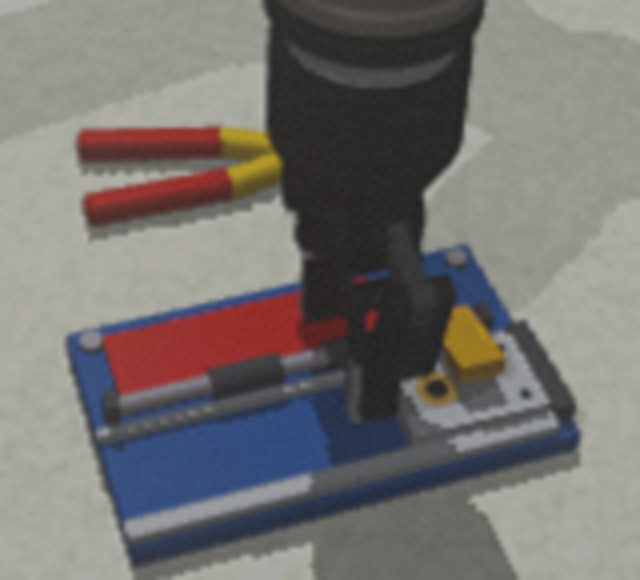

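The plate's front edge meets the stop (row 97), and x force rises with no further movement, so it is home. I'll back the finger off the plate, still holding the bar, then lift straight up.

>>> apply_moves:
  series: "0 0 0 0 0 0.003 0.6;0 0 0 0 0 0.006 0.6;0 0 0 0 0 0.01 0.6;0 0 0 0 0 0.014 0.6;0 0 0 0 0 0.016 0.6"

```text
clock: 10.8
tcp_pos: [0.5841, -0.1201, -0.0236]
orientation: [-2.221, 0.022, 2.203]
contact_force: [5.2, -0.0, 6.9]
grip_width: 0.0514
```

```bash
python3 - <<'E'
from h import *
a=grab_frame("wrist"); cv2.imwrite(f"pics/wrist10.png",a)
o=get_obs(); print(o["clock"],o["tcp_pos"],o["grip_width"],o["contact_force"])
E
```

```text
10.85 [ 0.58394476 -0.12013195 -0.02360676] 0.05082297269492115 [ 4.55233193 -0.62069013  7.38297308]
```

View pics/wrist10.png

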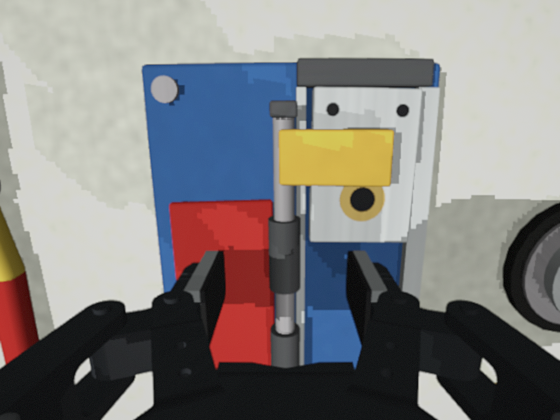

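The gap to the plate is open (fingertip at row 252, plate rear at row 241), and the plate is still against the stop. Lifting now.

>>> apply_moves:
  series: "0 0 0 -0.004 0 0 0.6;0 0 0 -0.01 0 0 0.6;0 0 0 -0.018 0 0 0.6;0 0 0 -0.03 0 0 0.6;0 0 0 -0.05 0 0 0.6;0 0 0 -0.075 0 0 0.6;0 0 0 -0.1 0 0 0.6;0 0 0 -0.12 0 0 0.6;0 0 0 -0.13 0 0 0.6;0 0 0 -0.13 0 0 0.6;0 0 0 -0.13 0 0 0.6"

```text
clock: 12.22
tcp_pos: [0.5793, -0.1192, 0.1038]
orientation: [-2.211, 0.02, 2.214]
contact_force: [0.5, -0.2, 0.1]
grip_width: 0.0513
```

```bash
python3 - <<'E'
from h import *
o=get_obs(); print(o["clock"],o["tcp_pos"],o["qvel"].round(3),o["contact_force"])
for n in ("side","wrist"):
    a=grab_frame(n); cv2.imwrite(f"pics/{n}11.png",a)
    if n=="side": cv2.imwrite(f"pics/{n}11c.png",cv2.resize(a[200:345,215:375],None,fx=4,fy=4,interpolation=cv2.INTER_CUBIC))
E
```

```text
12.225 [ 0.57932832 -0.11922876  0.1038461 ] [-0.001  0.009  0.002  0.003 -0.001  0.001  0.001] [ 0.45883449 -0.22298612  0.08867231]
```

View pics/wrist11.png

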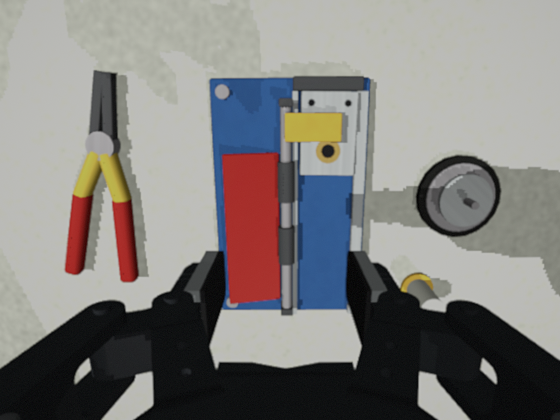

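View pics/side11c.png

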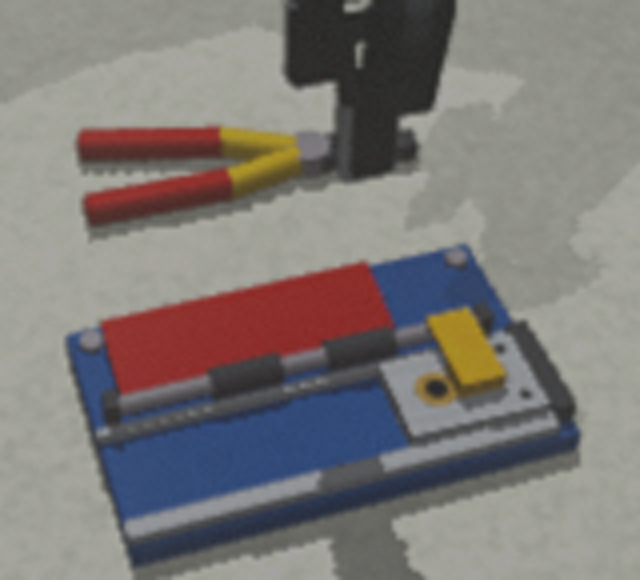

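The plate sits against the stop with the jaw resting on it. The hand is clear, the residual force is near zero, and the bystanders look untouched. Handing in.

```bash
python3 -c "
from bench import *
print(hand_in())"
```

```text
the job is handed in; nothing more can be done
None
```

I pressed the red bar down with one fingertip and held it while the other finger pushed the plate under the raised jaw to the end stop. I then backed off the plate and lifted the hand away. I handed the job in with the clock at about 12.3 s of the 35 s allowed; it reported no verdict.

**Last checks:**
- **Plate:** in the last pictures it lies flat against the stop.
- **Clip:** the jaw rests on the plate and the bar has sprung partly back. I did not measure the clip angle or the clamping force.
- **Hand:** clear of everything, with residual force under 0.6 N.
- **Bystanders:** the pliers, pulley and bushing show no visible movement.

**What went wrong or disagreed:**
- **First push stuck:** the fingertip jammed by friction on the bar at its hard stop, with about 58 N sideways and 76 N down. I backed off and eased up about 1 mm, and the second try slid freely.
- **Fingertip height:** at this opening the fingertips were about 43 mm behind the reported TCP. Both cameras and the contact with the bar agreed, so I corrected for it.
- **Holder position:** the wrist camera put it about 4 mm to one side of the fixed-camera estimate. I used the wrist camera's value, and the later pictures agreed with it.

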